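Set a half cone up on the measuring board

TASK

Get the half cone on the measuring board ready for its length to be read, using only pushes with the fingertips: push it into the corner of the board so that its sawn stalk end is flat against the grey end stop and its side lies along the metal fence, and have the blue sliding stop pushed up until it just meets the cone's tip. Keep the cone flat on the board and never take it between the fingers or pick it up, push gently because its scales are brittle, and leave the jar, the spoon and the other half cone where they are.

Things in the scene. Friction and masses are not known exactly. Their poses are not given: they have to be found in the camera images.
- board: Wooden measuring board fixed on the bench, 190 mm (x) by 540 mm (y), top face 18 mm above the bench. Origin: centre of its underside; x points across the board to the fence, y along it to the end stop. Metal fence on the +x side: inner face at x = +75 mm, 20 thick, 16 high above the board. Grey end stop across the +y end: inner face at y = +230 mm, 20 thick, 55 high above the board.
- corner (a point): The inner corner on the board's top face (z = 18 mm) where the fence's inner face meets the end stop's inner face; axes as the board's. The half cone belongs in this corner, in the -x, -y quadrant.
- slide: Blue sliding stop: runs along the board's y only, guided by the fence; takes about 2 N to push and stays where left. Origin: on its face towards the end stop (+y), level with the board's top, on the board's centre line; axes as the board's; travels y = -200 to +200 mm on the board. Upright plate: 12 mm thick (y -12 to 0), x from -83 to +72 mm, 61 mm high above the board.
- slide_back (a point): Point on the back of the blue stop's plate (the side away from the end stop, facing -y), at x = +40 mm, y = -12 mm of the slide, 40 mm above the board: a clear place to push. Behind the plate a foot 11 mm high (above the board) runs back to y = -55 mm, and ribs up to 35 mm high run back to y = -37 mm at x = -70 and x = +60 mm (each 8 mm thick). A bridge over the fence is 24 mm high.
- cone: The half cone to set up: a dark scaly woody seed cone sawn in half lengthwise, lying flat side down on the board; 110 mm long (y), 52 wide (x), 30 high, 60 to 112 g. Origin: on its underside, mid-length, on the midline. y points to the flat light-brown stalk end (y = +55); rounded tip at y = -55. Sides straight, parallel, upright to 16 mm, at x = +-26 from y = -20 to +55. Starts askew.
- cone_butt (a point): Centre of the cone's flat sawn stalk end, 8 mm above its underside. The cone's centre of mass lies about 46 mm from this end, on the midline.
- cone_tip (a point): The cone's rounded tip, on its midline, 8 mm above its underside; it is a round of 16 mm radius seen from above.
- other_cone: Another half cone of the same size and look, lying on the bench beyond the fence; a bystander. Origin on its underside, middle.
- jar: Amber specimen jar with a white lid, 56 mm across and 75 mm high, standing on the bench beyond the fence; a bystander. Origin: centre of its underside.
- spoon: Steel spoon, 170 mm long, lying on the bench in front of the board (robot's side); a bystander. Origin: middle of its length, on the bench.
Not all that is in view belongs to the job. Leave any green look-alike of the cone alone.

How it is judged (in metres and radians):
At the end, for the whole second after the job is handed in: The half cone lies flat on the board, at rest: stalk end within 2.5 mm of the end stop, side within 4 mm of the fence, square to the board within 0.06 rad, and the sliding stop, at rest, is within 2.5 mm of the cone's tip (y of cone_butt in the frame of corner above -0.0025 m and x of cone in the frame of corner above -0.03 m and angle between the y axis of cone and the y axis of board, either way round below 0.06 rad and y of cone_tip in the frame of slide below 0.0025 m and z of cone in the frame of corner between -0.003 and 0.003 m and linear speed of each of cone, slide below 0.01 m/s); the robot touches nothing.
It fails at once if the half cone is lifted off the board or tipped up (z of cone in the frame of corner above 0.008 m or angle between cone's own z axis and vertical above 0.25 rad).
It fails at once if the half cone is taken between the fingers (the grasp point comes down inside its outline) (x of the grasp point in the frame of cone between -0.018 and 0.018 m and y of the grasp point in the frame of cone between -0.045 and 0.05 m and z of the grasp point in the frame of cone below 0.04 m).
It fails at once if the half cone is pushed off the board (z of cone in the frame of corner below -0.008 m).
It fails at once if the brittle half cone is pressed by the fingers or by the sliding stop with more than 50 N (contact force between any of the fingers, slide and cone above 50 N).
It fails at once if the jar, the spoon or the other half cone is moved by more than 15 mm (distance of any of jar, spoon, other_cone from where it was at the start of the episode above 0.015 m).
It also fails if it takes over 64 s, if anything falls off the work surface, if the arm or the gripper's body presses on something with over 40 N, if the wrist force passes 120 N, or if a joint passes its speed limit or range.

ROBOT

A 6-joint arm with a two-finger parallel gripper is mounted at the origin on the work surface. World frame = base frame: x ahead of the robot, y to its left, z up, the work surface at z = 0. Lengths are in m, angles in degrees, forces in N, time in s.
With the tool pointing down it reaches from about 0.4 to 0.825 m from the base axis. Payload 7 kg.
Tool frame: the origin (TCP) lies midway between the tips of the shut fingers; the grasp point (between the pads) lies 19 mm behind it; z points along the fingers, y is the line along which they close (so a half turn about z gives the same grasp; the last joint's range is limited). The gripper opens to 88 mm and grips with 3 to 60 N. Pads are 19 mm wide; open, the fingers measure 130 mm over their backs; the gripper's body (78 mm by 193 mm) begins 47 mm behind the grasp point.
Start: joints at [83.142, 20.546, 0.682, 0, -70.136, -16.507], TCP at [0.268, 0.62, 0.227] pointing down, gripper open.
Joint ranges: [-176.03, 176.03], [-82.01, 121.73], [-58.28, 71.71], [-173.87, 95.51], [-174.79, -0.11], [-173.66, 173.66]. Speed limits (degrees/s): [136.94, 136.94, 172.46, 180, 180, 180].

INTERFACE

Orientations are given as [roll, pitch, yaw] about the fixed x, y, z axes, in that order (R = Rz(yaw) Ry(pitch) Rx(roll)).
In Python, from plant import r gives the robot as it stands. The module is installed in compiled form; this text tells all that it offers.
- The arm moves only by the tool play_rows, never from a script. Its argument "rows" is a list of rows, each an object with "slide": the shift along the tool's x, y, z as a fraction of full scale, a list of three; "delta_rot": the turn, a rotation vector about the tool's x, y, z as a fraction of full scale, a list of three; "fingers": the opening, from -1 (shut) to 1 (fully open). In form: [{"slide": [x, y, z], "delta_rot": [rx, ry, rz], "fingers": fingers}, ...]. A call has 1 to 8 rows; each row shifts and turns the commanded pose from where the row before left it, along the tool's axes as they then stand; what a row does not reach is not made up. Full scale, the value 1, is 0.15 m for a shift and 0.08 rad for a turn. A row lasts 1/8 s, in which the tool goes at most 62.5 mm and 10.7 degrees, less where a joint would pass 70% of its speed; a pose out of reach is approached as far as the arm can. A call with a number of a shift or a turn outside -1 to 1 is refused whole. A call with a gripper value outside its range is refused whole. The fingers move at their own pace and stop on an object; "squeeze" is the grip in N (left out, the last holds). Time passes only in rows, so rows that do not move let the fingers close. It gives the time, the measured TCP pose, the force, the opening and the grip force at its end, in the units of the state.
- r.get_state(): the state, without advancing time (a new reading comes with each control period).
- r.capture(name): name is "scene" or "top"; returns a dict with "image" (420x560x3 uint8, blue, green, red), "fx", "fy", "cx", "cy" (pixels), "R" (3x3) and "t" (3): a world point X has camera coordinates R X + t. Camera axes: x right, y down, z forward; pixel columns grow to the right and rows downward; lengths in m; the calibration is good to about 2 mm. A picture is of the moment at which its call begins. There is no depth.
- r.close_job(): hands the job in; it is judged then, once.
The state is a dict: "time_s": time; "joints": joint angles; "qd": joint speeds; "joint_torque": joint torques, N m; "tcp_pos": TCP position; "eef_rot": TCP orientation; "contact_force": force on the tool from outside, world axes, zero at the start; "moment": the same for the moment, N m; "gripper_width": finger opening in m; "gripper_force": force on a finger pad.
Only numpy, scipy, OpenCV 4.12 (cv2) and the standard library are available. Lean on these libraries where they do the work, as an engineer would, in place of code of your own. Each camera call takes 0.05 s, during which the arm holds its last target. There are 200 camera calls.

## Working session

There is one attempt and no reset: what is moved stays moved. The work goes in short steps, Python scripts to look and compute and a tool call to move; the robot and the scene stay as the last step left them, time stands still between calls to the robot, and variables do not carry over. Pictures are saved under pics/ and viewed, at most 10 in all, crops included, and the job is handed in when it is done.

Besides the shell and the picture viewer there is one more tool, called after "Call:" by a JSON object that holds its "api" and its "payload", one argument or row to a line. play_rows: Moves the arm, as the interface text tells. Shift numbers are shares of 0.15 m and turn numbers shares of 0.08 rad, none past 1 either way. Its arguments: {"type":"object","properties":{"rows":{"type":"array"},"squeeze":{"type":"number"}},"required":["rows"]}

```bash
mkdir -p pics; python3 - <<'E'
from plant import r
import cv2,pickle
s=r.get_state();print({k:s[k] for k in("time_s","tcp_pos","eef_rot","gripper_width","contact_force")})
for n in("scene","top"):
    c=r.capture(n);cv2.imwrite(f"pics/{n}0.png",c["image"]);pickle.dump(c,open(f"{n}0.pkl","wb"))
    print(n,c["fx"],c["fy"],c["cx"],c["cy"],c["R"],c["t"])
E
```

```text
{'time_s': 0.0, 'tcp_pos': array([0.26754098, 0.61922184, 0.22565637]), 'eef_rot': array([ 1.79910353e+02, -8.21122540e-03, -2.33716071e+01]), 'gripper_width': 0.08744681307208958, 'contact_force': array([-0.33271686,  0.25074019,  0.05611667])}
scene 395.40814064582895 395.40814064582895 278.543481104717 208.6067568068583 [[ 0.43737563  0.89922897  0.00947757]
 [ 0.62263033 -0.29520285 -0.7246977 ]
 [-0.64887135  0.32286614 -0.68900176]] [-0.24509188 -0.26776703  1.32748401]
top 454.26681706405606 454.26681706405606 275.8942753366372 205.82937951402786 [[ 2.65474680e-02 -9.99641678e-01  3.42743755e-03]
 [-9.94315012e-01 -2.67593699e-02 -1.03061115e-01]
 [ 1.03115902e-01 -6.71940956e-04 -9.94669120e-01]] [0.00876957 0.56651859 1.09141254]
```

View pics/scene0.png

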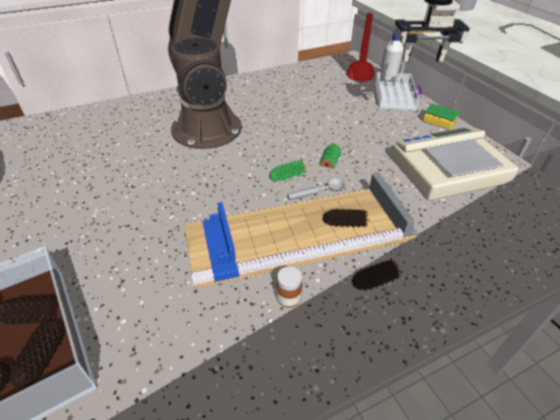

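View pics/top0.png

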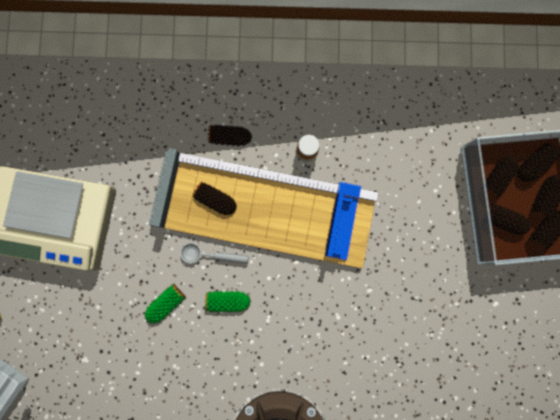

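```bash
cat > h.py <<'E'
import cv2,numpy as np,pickle
def ray(c,uv,z):
    uv=np.atleast_2d(uv).astype(float);R,t=np.array(c["R"]),np.array(c["t"])
    d=np.c_[(uv[:,0]-c["cx"])/c["fx"],(uv[:,1]-c["cy"])/c["fy"],np.ones(len(uv))]@R
    o=-R.T@t
    return o+d*((z-o[2])/d[:,2])[:,None]
def proj(c,X):
    p=np.atleast_2d(X)@np.array(c["R"]).T+np.array(c["t"])
    return np.c_[p[:,0]/p[:,2]*c["fx"]+c["cx"],p[:,1]/p[:,2]*c["fy"]+c["cy"]]
def tri(c1,p1,c2,p2):
    P=[np.array([[c["fx"],0,c["cx"]],[0,c["fy"],c["cy"]],[0,0,1]])@np.c_[c["R"],c["t"]] for c in(c1,c2)]
    X=cv2.triangulatePoints(P[0],P[1],np.array(p1,float).reshape(2,1),np.array(p2,float).reshape(2,1));return (X[:3]/X[3]).ravel()
def mask(im,what):
    h=cv2.cvtColor(im,cv2.COLOR_BGR2HSV);H,S,V=cv2.split(h)
    if what=="wood":return ((H>10)&(H<28)&(S>90)&(V>120)).astype(np.uint8)*255
    if what=="blue":return ((H>100)&(H<125)&(S>150)&(V>60)).astype(np.uint8)*255
    if what=="dark":return (V<70).astype(np.uint8)*255
E
python3 - <<'E'
from h import *
c=pickle.load(open("top0.pkl","rb"));s=pickle.load(open("scene0.pkl","rb"))
a=cv2.resize(c["image"][125:285,140:390],None,fx=3.2,fy=3.2,interpolation=cv2.INTER_CUBIC)
cv2.imwrite("pics/topcrop.png",a)
b=cv2.resize(s["image"][165:285,180:420],None,fx=3.3,fy=3.3,interpolation=cv2.INTER_CUBIC)
cv2.imwrite("pics/scenecrop.png",b)
for n,k in(("top",c),("scene",s)):
  for w in("wood","blue"):
    m=mask(k["image"],w)
    cs=[x for x in cv2.findContours(m,0,2)[0] if cv2.contourArea(x)>150]
    for x in cs:print(n,w,cv2.contourArea(x),cv2.boxPoints(cv2.minAreaRect(x)).round(1).tolist())
m=mask(c["image"],"wood")
m[:150]=0
x=max(cv2.findContours(m,0,2)[0],key=cv2.contourArea)
print(cv2.approxPolyDP(cv2.convexHull(x),3,True)[:,0].tolist())
E
```

```text
top wood 11547.0 [[163.89999389648438, 228.60000610351562], [177.3000030517578, 161.6999969482422], [375.70001220703125, 201.3000030517578], [362.29998779296875, 268.29998779296875]]
top blue 1440.0 [[324.8999938964844, 255.0], [339.70001220703125, 181.89999389648438], [360.3999938964844, 186.10000610351562], [345.6000061035156, 259.20001220703125]]
scene wood 184.5 [[289.0, 264.0], [414.8999938964844, 235.6999969482422], [415.6000061035156, 238.5], [289.6000061035156, 266.8999938964844]]
scene wood 756.5 [[184.10000610351562, 224.1999969482422], [202.0, 221.10000610351562], [210.0, 267.79998779296875], [192.10000610351562, 270.79998779296875]]
scene wood 6601.0 [[227.39999389648438, 216.1999969482422], [384.8999938964844, 183.0], [394.5, 228.3000030517578], [236.89999389648438, 261.5]]
scene wood 240.5 [[421.8999938964844, 125.80000305175781], [423.6000061035156, 112.69999694824219], [457.1000061035156, 117.0], [455.3999938964844, 130.10000610351562]]
scene wood 413.5 [[297.3999938964844, 51.29999923706055], [348.8999938964844, 41.70000076293945], [350.6000061035156, 50.79999923706055], [299.1000061035156, 60.400001525878906]]
scene blue 1429.5 [[200.1999969482422, 206.8000030517578], [223.8000030517578, 202.0], [238.5, 275.5], [214.8000030517578, 280.20001220703125]]
[[178, 167], [184, 165], [373, 201], [362, 267], [165, 228]]
```

View pics/topcrop.png

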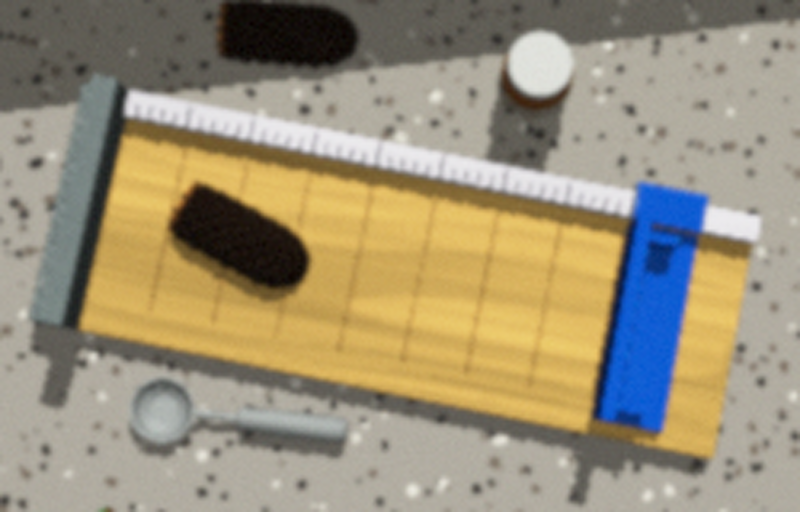

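View pics/scenecrop.png

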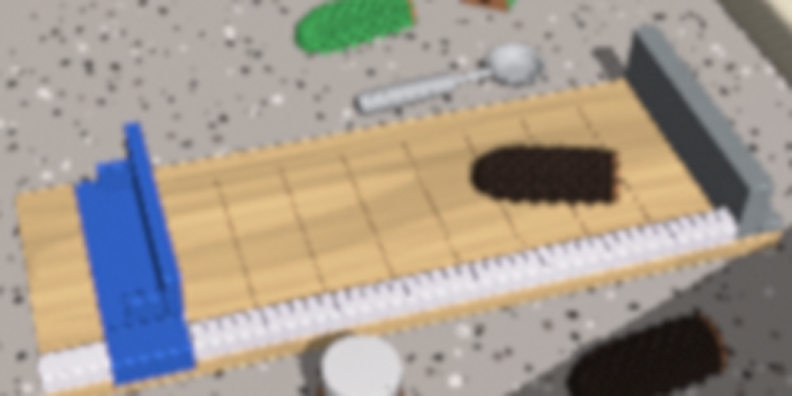

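```bash
cat >> h.py <<'E'
def fitline(c,m,z,p0,p1,n,side):  # not used for clever: subpixel edge along segment p0-p1
    p0,p1=np.array(p0,float),np.array(p1,float);d=(p1-p0)/np.linalg.norm(p1-p0);nn=np.array([-d[1],d[0]])
    g=cv2.GaussianBlur(m.astype(np.float32),(3,3),0);out=[]
    for a in np.linspace(.08,.92,n):
        o=np.arange(-side,side+.01,.25);q=p0+(p1-p0)*a+o[:,None]*nn
        v=cv2.remap(g,q[:,:1].astype(np.float32),q[:,1:].astype(np.float32),1).ravel()
        k=np.argmax(abs(np.diff(v)));out.append(q[k]+nn*.125)
    X=ray(c,np.array(out),z)[:,:2]
    vx,vy,x,y=cv2.fitLine(X.astype(np.float32),cv2.DIST_HUBER,0,.001,.001).ravel();return np.array([x,y]),np.array([vx,vy])
def cone(c,z=.03,box=None):
    m=mask(c["image"],"dark")
    if box is not None:
        b=np.zeros_like(m);cv2.fillPoly(b,[np.array(box,np.int32)],255);m&=b
    m=cv2.morphologyEx(m,cv2.MORPH_OPEN,np.ones((4,4)))
    x=max(cv2.findContours(m,0,1)[0],key=cv2.contourArea);return x[:,0]
E
python3 - <<'E'
from h import *
c=pickle.load(open("top0.pkl","rb"));s=pickle.load(open("scene0.pkl","rb"))
m=mask(c["image"],"wood")
pts=ray(c,[[165,228],[362,267],[373.5,202]],.018);print("corners",pts.round(4).tolist(),np.linalg.norm(pts[0]-pts[1]))
w,hh=m,0
f=fitline(c,m,.018,[165.5,228.5],[325,259],30,4);e=fitline(c,m,.018,[373.5,203],[363,266],15,4)
st=fitline(c,cv2.cvtColor(c["image"],cv2.COLOR_BGR2HSV)[:,:,1],.018,[178.5,167],[165.5,226],20,5)
st2=fitline(c,m,.018,[178.5,167],[165.5,226],20,5)
# blue front face top edge and base
bl=mask(c["image"],"blue");bf=fitline(c,bl,.079,[338,190],[327,255],15,4)
for n,l in(("front",f),("end",e),("stop",st),("stop2",st2),("bluefront",bf)):print(n,l[0].round(4),np.degrees(np.arctan2(l[1][1],l[1][0])).round(2))
for n,k,box in(("top",c,[[182,168],[250,180],[245,225],[175,215]]),("scene",s,[[310,200],[372,200],[375,232],[315,232]])):
    x=cone(k,box=box);print(n,"bbox",cv2.boundingRect(x))
    for z in(.018,.03,.034):
        X=ray(k,x,z)[:,:2].astype(np.float32);b=cv2.minAreaRect(X*1000);print(z,b,cv2.boxPoints(b).round(1).tolist())
E
```

```text
corners [[0.5047, 0.2971, 0.018], [0.4218, -0.1918, 0.018], [0.5834, -0.2194, 0.018]] 0.495821606462098
front [0.4684 0.0917] 80.05
end [ 0.488 -0.205] -10.0
stop [0.5906 0.287 ] -9.94
stop2 [0.5902 0.2852] -9.78
bluefront [ 0.5246 -0.1085] -10.17
top bbox (195, 185, 42, 31)
0.018 ((575.6156005859375, 173.0006103515625), (107.39533233642578, 48.03915786743164), 62.79775619506836) [[529.7000122070312, 136.1999969482422], [572.4000244140625, 114.30000305175781], [621.5, 209.8000030517578], [578.7999877929688, 231.6999969482422]]
0.03 ((574.2825317382812, 171.41957092285156), (106.250732421875, 47.52716827392578), 62.79778289794922) [[528.9000244140625, 135.0], [571.0999755859375, 113.30000305175781], [619.7000122070312, 207.8000030517578], [577.4000244140625, 229.5]]
0.034 ((573.8380737304688, 170.8926239013672), (105.86919403076172, 47.3565559387207), 62.79782485961914) [[528.5999755859375, 134.60000610351562], [570.7000122070312, 113.0], [619.0999755859375, 207.10000610351562], [577.0, 228.8000030517578]]
scene bbox (325, 211, 41, 16)
0.018 ((574.72265625, 180.87493896484375), (103.82295989990234, 54.7182731628418), 60.779754638671875) [[525.5, 148.89999389648438], [573.2999877929688, 122.19999694824219], [623.9000244140625, 212.8000030517578], [576.2000122070312, 239.5]]
0.03 ((584.2651977539062, 172.90589904785156), (102.05555725097656, 53.78681945800781), 60.7797966003418) [[535.9000244140625, 141.5], [582.7999877929688, 115.19999694824219], [632.5999755859375, 204.3000030517578], [585.7000122070312, 230.60000610351562]]
0.034 ((587.4461669921875, 170.24948120117188), (101.4664535522461, 53.47627258300781), 60.77980422973633) [[539.2999877929688, 139.0], [586.0, 112.9000015258789], [635.5, 201.5], [588.9000244140625, 227.60000610351562]]
```

The dark half cone on the board is at top px (215,199) and scene px (345,218). Its light butt faces the grey stop, so it fits the description. The other candidates are the dark one beyond the fence at top px (230,135), which is the bystander, the green look-alikes at (165,303) and (228,301), and the cones in the tray at right. The enlarged crop confirms the choice.

The board is yawed -10°. In the corner frame the cone's centre is near (-79,-114) mm, turned about 17° with the butt towards the fence. The blue stop is at about y = -170 mm.

Call:
{"api": "play_rows", "payload": {
  "rows": [
    {"slide":[0,0,0],"delta_rot":[0,0,-0.972],"fingers":-1},
    {"slide":[0,0,0],"delta_rot":[0,0,-0.972],"fingers":-1},
    {"slide":[0,0,0],"delta_rot":[0,0,-0.972],"fingers":-1},
    {"slide":[0.213,0.251,0],"delta_rot":[0,0,0],"fingers":-1},
    {"slide":[0.213,0.251,0],"delta_rot":[0,0,0],"fingers":-1},
    {"slide":[0.213,0.251,0],"delta_rot":[0,0,0],"fingers":-1},
    {"slide":[0.213,0.251,0],"delta_rot":[0,0,0],"fingers":-1},
    {"slide":[0.213,0.251,0],"delta_rot":[0,0,0],"fingers":-1}
  ],
  "squeeze": 10
}}

```text
time_s: 1.1
tcp_pos: [0.3928, 0.4049, 0.2263]
eef_rot: [180.0, 0.0, -10.0]
contact_force: [1.3, 0.3, 0.8]
gripper_width: 0.0133
gripper_force: 0.0
```

Call:
{"api": "play_rows", "payload": {
  "rows": [
    {"slide":[0.213,0.251,0],"delta_rot":[0,0,0],"fingers":-1},
    {"slide":[0.213,0.251,0],"delta_rot":[0,0,0],"fingers":-1},
    {"slide":[0.213,0.251,0],"delta_rot":[0,0,0],"fingers":-1},
    {"slide":[0.213,0.251,0],"delta_rot":[0,0,0],"fingers":-1},
    {"slide":[0.213,0.251,0],"delta_rot":[0,0,0],"fingers":-1},
    {"slide":[0,0,0],"delta_rot":[0,0,0],"fingers":-1},
    {"slide":[0,0,0],"delta_rot":[0,0,0],"fingers":-1}
  ]
}}

```text
time_s: 1.98
tcp_pos: [0.5168, 0.1932, 0.2263]
eef_rot: [180.0, 0.0, -10.1]
contact_force: [-0.3, 0.1, -0.1]
gripper_width: 0.0003
gripper_force: 0.0
```

Call:
{"api": "play_rows", "payload": {
  "rows": [
    {"slide":[0,0,0.31],"delta_rot":[0,0,0],"fingers":-1},
    {"slide":[0,0,0.31],"delta_rot":[0,0,0],"fingers":-1},
    {"slide":[0,0,0.31],"delta_rot":[0,0,0],"fingers":-1},
    {"slide":[0,0,0.31],"delta_rot":[0,0,0],"fingers":-1},
    {"slide":[0,0,0.06],"delta_rot":[0,0,0],"fingers":-1},
    {"slide":[0,0,0.04],"delta_rot":[0,0,0],"fingers":-1},
    {"slide":[0,0,0],"delta_rot":[0,0,0],"fingers":-1}
  ]
}}

```text
time_s: 2.85
tcp_pos: [0.5177, 0.1942, 0.0268]
eef_rot: [-179.9, -0.1, -10.0]
contact_force: [-0.2, -0.4, 1.2]
gripper_width: 0.0004
gripper_force: 0.0
```

```bash
python3 - <<'E'
from plant import r
from h import *
s=r.capture("scene");t=r.capture("top")
a=cv2.resize(s["image"][140:290,250:420],None,fx=2.3,fy=2.3,interpolation=2);b=cv2.resize(t["image"][135:285,145:315],None,fx=2.3,fy=2.3,interpolation=2)
cv2.imwrite("pics/a1.png",np.hstack([a,b]))
E
```

```text
(no output)
```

View pics/a1.png

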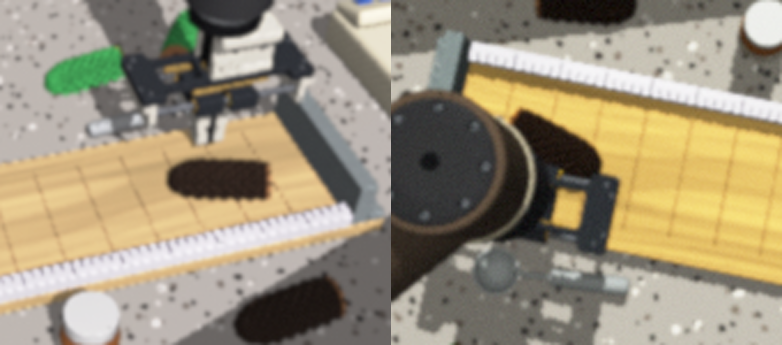

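The scene half shows the shut fingers at crop px (208,138), on the board in front of the cone's near side. The cone and spoon haven't moved. Next I push gently towards the fence.

Call:
{"api": "play_rows", "payload": {
  "rows": [
    {"slide":[0.04,0,0.013],"delta_rot":[0,0,0],"fingers":-1},
    {"slide":[0.04,0,0],"delta_rot":[0,0,0],"fingers":-1},
    {"slide":[0.033,0,0],"delta_rot":[0,0,0],"fingers":-1},
    {"slide":[0.033,0,0],"delta_rot":[0,0,0],"fingers":-1},
    {"slide":[0.033,0,0],"delta_rot":[0,0,0],"fingers":-1},
    {"slide":[0.033,0,0],"delta_rot":[0,0,0],"fingers":-1},
    {"slide":[0.033,0,0],"delta_rot":[0,0,0],"fingers":-1},
    {"slide":[0.033,0,0],"delta_rot":[0,0,0],"fingers":-1}
  ]
}}

```text
time_s: 3.95
tcp_pos: [0.5583, 0.1861, 0.0236]
eef_rot: [180.0, 0.0, -10.0]
contact_force: [-0.4, 0.8, 1.1]
gripper_width: 0.0005
gripper_force: 0.3
```

```bash
cat >> h.py <<'E'
X=np.array([np.cos(np.radians(10)),-np.sin(np.radians(10))]);Y=np.array([-X[1],X[0]])
def cf(p):p=np.atleast_2d(p)[:,:2];return np.c_[p@X-.6153,p@Y-.384]   # corner frame
def conescene(c):
    wc=[[-.165,-.25],[-.005,-.25],[-.005,-.004],[-.165,-.004]]
    w=[np.r_[(a+.6153)*X+(b+.384)*Y,.02] for a,b in wc]
    x=cone(c,box=proj(c,w))
    for z in(.026,):
        q=cf(ray(c,x,z)).astype(np.float32)*1000;b=cv2.minAreaRect(q);print("cone",[round(v,1) for v in(*b[0],*b[1],b[2])],cv2.boxPoints(b).round(1).tolist())
E
cat > look.py <<'E'
import sys
from plant import r
from h import *
st=r.get_state();print("t",st["time_s"],"tcp corner",cf(st["tcp_pos"]).round(4),st["contact_force"].round(1))
s=r.capture("scene");conescene(s);t=r.capture("top");conescene(t)
cv2.imwrite(f"pics/{sys.argv[1]}.png",np.hstack([cv2.resize(k["image"][y:y+150,x:x+170],None,fx=2.3,fy=2.3,interpolation=2) for k,x,y in((s,250,140),(t,145,135))]))
E
python3 look.py a2
```

```text
t 3.95 tcp corner [[-0.0978 -0.1038]] [-0.4  0.8  1.1]
cone [-56.4, -106.1, 105.4, 51.9, 74.6] [[-95.4000015258789, -150.10000610351562], [-45.29999923706055, -163.8000030517578], [-17.399999618530273, -62.20000076293945], [-67.4000015258789, -48.400001525878906]]
cone [-84.8, -129.5, 94.4, 120.5, 3.9] [[-136.0, -72.69999694824219], [-127.69999694824219, -192.89999389648438], [-33.599998474121094, -186.39999389648438], [-41.79999923706055, -66.19999694824219]]
```

View pics/a2.png

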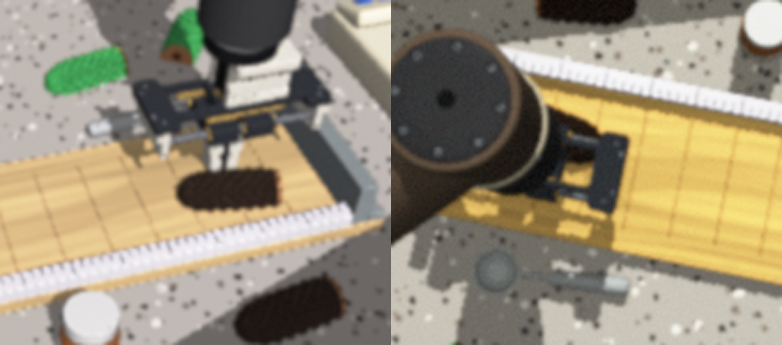

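The fingers are against the near side at crop px (225,160). The cone is sliding towards the fence and straightening, from about 19° to 15°.

Call:
{"api": "play_rows", "payload": {
  "rows": [
    {"slide":[0.027,0,0],"delta_rot":[0,0,0],"fingers":-1},
    {"slide":[0.027,0,0],"delta_rot":[0,0,0],"fingers":-1},
    {"slide":[0.027,0,0],"delta_rot":[0,0,0],"fingers":-1},
    {"slide":[0.027,0,0],"delta_rot":[0,0,0],"fingers":-1},
    {"slide":[0.027,0,0],"delta_rot":[0,0,0],"fingers":-1}
  ]
}}

```text
time_s: 4.68
tcp_pos: [0.5782, 0.1825, 0.0236]
eef_rot: [180.0, 0.0, -10.0]
contact_force: [-0.0, -0.2, -0.7]
gripper_width: 0.0005
gripper_force: 0.2
```

```bash
python3 look.py a3
```

```text
t 4.675 tcp corner [[-0.0775 -0.1039]] [-0.  -0.2 -0.7]
cone [-35.8, -101.1, 111.1, 50.7, 88.0] [[-63.099998474121094, -155.8000030517578], [-12.399999618530273, -157.5], [-8.600000381469727, -46.400001525878906], [-59.29999923706055, -44.70000076293945]]
cone [-65.6, -127.1, 92.8, 127.0, 0.2] [[-112.30000305175781, -63.79999923706055], [-111.80000305175781, -190.8000030517578], [-19.0, -190.39999389648438], [-19.5, -63.5]]
```

Call:
{"api": "play_rows", "payload": {
  "rows": [
    {"slide":[0.02,0,0],"delta_rot":[0,0,0],"fingers":-1},
    {"slide":[0.02,0,0],"delta_rot":[0,0,0],"fingers":-1},
    {"slide":[0.02,0,0],"delta_rot":[0,0,0],"fingers":-1},
    {"slide":[0.01,0,0],"delta_rot":[0,0,0],"fingers":-1},
    {"slide":[0.01,0,0],"delta_rot":[0,0,0],"fingers":-1}
  ]
}}

```text
time_s: 5.4
tcp_pos: [0.5899, 0.1805, 0.0236]
eef_rot: [180.0, 0.0, -10.0]
contact_force: [-0.7, -0.3, -0.7]
gripper_width: 0.0006
gripper_force: 0.3
```

Call:
{"api": "play_rows", "payload": {
  "rows": [
    {"slide":[0.007,0,0],"delta_rot":[0,0,0],"fingers":-1},
    {"slide":[0.007,0,0],"delta_rot":[0,0,0],"fingers":-1}
  ]
}}

```text
time_s: 5.65
tcp_pos: [0.5919, 0.1801, 0.0236]
eef_rot: [180.0, 0.0, -10.0]
contact_force: [-0.1, -0.2, 0.4]
gripper_width: 0.0003
gripper_force: 0.3
```

```bash
python3 look.py a4
```

```text
t 5.65 tcp corner [[-0.0637 -0.1038]] [-0.1 -0.2  0.4]
cone [-28.4, -100.9, 42.4, 112.3, 0.2] [[-49.79999923706055, -44.900001525878906], [-49.400001525878906, -157.10000610351562], [-7.0, -157.0], [-7.400000095367432, -44.70000076293945]]
cone [-52.0, -124.2, 91.1, 132.4, 0.2] [[-97.69999694824219, -58.099998474121094], [-97.30000305175781, -190.5], [-6.199999809265137, -190.1999969482422], [-6.599999904632568, -57.79999923706055]]
```

Call:
{"api": "play_rows", "payload": {
  "rows": [
    {"slide":[0.007,0,0],"delta_rot":[0,0,0],"fingers":-1},
    {"slide":[0.007,0,0],"delta_rot":[0,0,0],"fingers":-1}
  ]
}}

```text
time_s: 6.0
tcp_pos: [0.5921, 0.18, 0.0236]
eef_rot: [180.0, 0.2, -10.0]
contact_force: [-11.7, 6.5, 8.7]
gripper_width: 0.0005
gripper_force: 6.6
```

Call:
{"api": "play_rows", "payload": {
  "rows": [
    {"slide":[0.007,0,0],"delta_rot":[0,0,0],"fingers":-1}
  ]
}}

```text
time_s: 6.12
tcp_pos: [0.5922, 0.1799, 0.0236]
eef_rot: [179.9, 0.2, -10.0]
contact_force: [-15.9, 7.5, 11.9]
gripper_width: 0.0002
gripper_force: 9.0
```

Call:
{"api": "play_rows", "payload": {
  "rows": [
    {"slide":[0.005,0,0],"delta_rot":[0,0,0],"fingers":-1}
  ]
}}

```text
time_s: 6.25
tcp_pos: [0.5922, 0.1799, 0.0236]
eef_rot: [179.9, 0.3, -10.0]
contact_force: [-18.4, 9.8, 13.5]
gripper_width: 0.0012
gripper_force: 10.3
```

Call:
{"api": "play_rows", "payload": {
  "rows": [
    {"slide":[-0.06,0,0],"delta_rot":[0,0,0],"fingers":-1},
    {"slide":[-0.2,0,0],"delta_rot":[0,0,0],"fingers":-1},
    {"slide":[0,0,-0.3],"delta_rot":[0,0,0],"fingers":-1},
    {"slide":[0,0,-0.4],"delta_rot":[0,0,0],"fingers":-1},
    {"slide":[0,0.4,0],"delta_rot":[0,0,0],"fingers":-1},
    {"slide":[0.1,0.4,0],"delta_rot":[0,0,0],"fingers":-1},
    {"slide":[0.1,0.38,0],"delta_rot":[0,0,0],"fingers":-1},
    {"slide":[0,0.3,0],"delta_rot":[0,0,0],"fingers":-1}
  ]
}}

```text
time_s: 7.25
tcp_pos: [0.5487, -0.0398, 0.1288]
eef_rot: [-180.0, -0.1, -10.0]
contact_force: [-0.2, -0.7, -0.6]
gripper_width: 0.0007
gripper_force: 0.0
```

```bash
sed -i 's/-.005,-.25/.002,-.25/;s/-.005,-.004/.002,-.004/' h.py; python3 look.py a5
```

```text
t 7.25 tcp corner [[-0.068  -0.3279]] [-0.2 -0.7 -0.6]
cone [-27.1, -101.0, 112.2, 41.0, 89.8] [[-47.900001525878906, -157.0], [-6.900000095367432, -157.1999969482422], [-6.400000095367432, -45.0], [-47.400001525878906, -44.79999923706055]]
cone [-129.8, -222.8, 32.4, 74.1, 26.3] [[-160.6999969482422, -196.6999969482422], [-127.9000015258789, -263.1000061035156], [-98.9000015258789, -248.8000030517578], [-131.6999969482422, -182.39999389648438]]
```

View pics/a5.png

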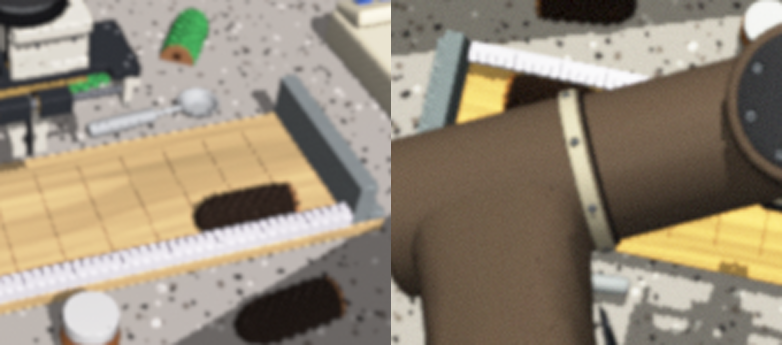

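The cone now lies along the fence at crop px (245,205), square to it, with its butt about 45 mm short of the stop. Next I go behind the blue stop.

Call:
{"api": "play_rows", "payload": {
  "rows": [
    {"slide":[0.073,0.276,0],"delta_rot":[0,0,0],"fingers":-1},
    {"slide":[0.073,0.276,0],"delta_rot":[0,0,0],"fingers":-1},
    {"slide":[0.073,0.276,0],"delta_rot":[0,0,0],"fingers":-1},
    {"slide":[0,0,0],"delta_rot":[0,0,0],"fingers":-1},
    {"slide":[0,0,0.2],"delta_rot":[0,0,0],"fingers":-1},
    {"slide":[0,0,0.2],"delta_rot":[0,0,0],"fingers":-1},
    {"slide":[0,0,0.12],"delta_rot":[0,0,0],"fingers":-1},
    {"slide":[0,0,0],"delta_rot":[0,0,0],"fingers":-1}
  ]
}}

```text
time_s: 8.35
tcp_pos: [0.5583, -0.1648, 0.0494]
eef_rot: [180.0, 0.1, -10.0]
contact_force: [-0.2, 0.2, -0.0]
gripper_width: 0.0006
gripper_force: 0.0
```

Call:
{"api": "play_rows", "payload": {
  "rows": [
    {"slide":[0,-0.033,0],"delta_rot":[0,0,0],"fingers":-1},
    {"slide":[0,-0.033,0],"delta_rot":[0,0,0],"fingers":-1},
    {"slide":[0,-0.033,0],"delta_rot":[0,0,0],"fingers":-1},
    {"slide":[0,-0.033,0],"delta_rot":[0,0,0],"fingers":-1},
    {"slide":[0,-0.033,0],"delta_rot":[0,0,0],"fingers":-1},
    {"slide":[0,-0.033,0],"delta_rot":[0,0,0],"fingers":-1}
  ]
}}

```text
time_s: 9.1
tcp_pos: [0.5645, -0.1361, 0.0509]
eef_rot: [-180.0, -0.0, -10.0]
contact_force: [0.2, -2.0, 1.4]
gripper_width: 0.0001
gripper_force: 1.0
```

```bash
python3 - <<'E'
from plant import r
from h import *
st=r.get_state();print(cf(st["tcp_pos"]),st["tcp_pos"],st["contact_force"])
s=r.capture("scene");cv2.imwrite("pics/b1.png",cv2.resize(s["image"][140:300,170:420],None,fx=3,fy=3,interpolation=2))
E
```

```text
[[-0.0356929  -0.42002481]] [ 0.56454592 -0.13612523  0.05085659] [ 0.16984695 -2.02563199  1.43624579]
```

View pics/b1.png

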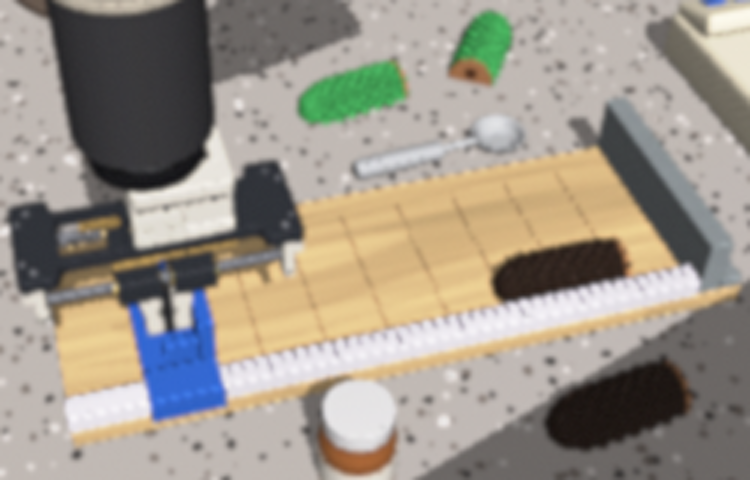

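The fingers sit behind the blue plate at crop px (170,310), and the 2 N reading says the stop is moving. The cone is unmoved.

Call:
{"api": "play_rows", "payload": {
  "rows": [
    {"slide":[0,-0.06,0],"delta_rot":[0,0,0],"fingers":-1},
    {"slide":[0,-0.06,0],"delta_rot":[0,0,0],"fingers":-1},
    {"slide":[0,-0.06,0],"delta_rot":[0,0,0],"fingers":-1},
    {"slide":[0,-0.06,0],"delta_rot":[0,0,0],"fingers":-1},
    {"slide":[0,-0.06,0],"delta_rot":[0,0,0],"fingers":-1},
    {"slide":[0,-0.06,0],"delta_rot":[0,0,0],"fingers":-1},
    {"slide":[0,-0.06,0],"delta_rot":[0,0,0],"fingers":-1},
    {"slide":[0,-0.06,0],"delta_rot":[0,0,0],"fingers":-1}
  ]
}}

```text
time_s: 10.15
tcp_pos: [0.5768, -0.0648, 0.0506]
eef_rot: [180.0, 0.0, -10.0]
contact_force: [0.3, -2.2, 2.0]
gripper_width: 0.0007
gripper_force: 1.0
```

Call:
{"api": "play_rows", "payload": {
  "rows": [
    {"slide":[0,-0.06,0],"delta_rot":[0,0,0],"fingers":-1},
    {"slide":[0,-0.06,0],"delta_rot":[0,0,0],"fingers":-1},
    {"slide":[0,-0.06,0],"delta_rot":[0,0,0],"fingers":-1},
    {"slide":[0,-0.06,0],"delta_rot":[0,0,0],"fingers":-1},
    {"slide":[0,-0.06,0],"delta_rot":[0,0,0],"fingers":-1},
    {"slide":[0,-0.06,0],"delta_rot":[0,0,0],"fingers":-1},
    {"slide":[0,-0.06,0],"delta_rot":[0,0,0],"fingers":-1},
    {"slide":[0,-0.06,0],"delta_rot":[0,0,0],"fingers":-1}
  ]
}}

```text
time_s: 11.15
tcp_pos: [0.5892, 0.006, 0.0506]
eef_rot: [180.0, 0.0, -10.0]
contact_force: [0.2, -0.9, 2.1]
gripper_width: 0.0004
gripper_force: 1.1
```

Call:
{"api": "play_rows", "payload": {
  "rows": [
    {"slide":[0,-0.06,0],"delta_rot":[0,0,0],"fingers":-1},
    {"slide":[0,-0.06,0],"delta_rot":[0,0,0],"fingers":-1},
    {"slide":[0,-0.06,0],"delta_rot":[0,0,0],"fingers":-1},
    {"slide":[0,-0.06,0],"delta_rot":[0,0,0],"fingers":-1},
    {"slide":[0,-0.04,0],"delta_rot":[0,0,0],"fingers":-1},
    {"slide":[0,-0.03,0],"delta_rot":[0,0,0],"fingers":-1}
  ]
}}

```text
time_s: 11.9
tcp_pos: [0.5973, 0.0517, 0.0505]
eef_rot: [180.0, 0.0, -10.0]
contact_force: [-0.1, -1.6, 2.2]
gripper_width: 0.0005
gripper_force: 0.9
```

```bash
python3 look.py b2
```

```text
t 11.9 tcp corner [[-0.0361 -0.2294]] [-0.1 -1.6  2.2]
cone [-27.4, -101.0, 40.3, 112.3, 0.0] [[-47.5, -44.79999923706055], [-47.5, -157.1999969482422], [-7.199999809265137, -157.1999969482422], [-7.199999809265137, -44.79999923706055]]
cone [-48.3, -147.4, 98.5, 224.7, 20.6] [[-133.8000030517578, -59.5], [-54.900001525878906, -269.8999938964844], [37.29999923706055, -235.3000030517578], [-41.599998474121094, -24.899999618530273]]
```

Call:
{"api": "play_rows", "payload": {
  "rows": [
    {"slide":[0,-0.045,0],"delta_rot":[0,0,0],"fingers":-1},
    {"slide":[0,-0.045,0],"delta_rot":[0,0,0],"fingers":-1},
    {"slide":[0,-0.045,0],"delta_rot":[0,0,0],"fingers":-1},
    {"slide":[0,-0.03,0],"delta_rot":[0,0,0],"fingers":-1},
    {"slide":[0,-0.03,0],"delta_rot":[0,0,0],"fingers":-1},
    {"slide":[0,-0.03,0],"delta_rot":[0,0,0],"fingers":-1},
    {"slide":[0,-0.03,0],"delta_rot":[0,0,0],"fingers":-1},
    {"slide":[0,-0.03,0],"delta_rot":[0,0,0],"fingers":-1}
  ]
}}

```text
time_s: 13.0
tcp_pos: [0.6047, 0.0935, 0.0506]
eef_rot: [180.0, 0.0, -10.0]
contact_force: [-0.3, -2.0, -1.6]
gripper_width: 0.0005
gripper_force: 1.0
```

Call:
{"api": "play_rows", "payload": {
  "rows": [
    {"slide":[0,-0.03,0],"delta_rot":[0,0,0],"fingers":-1},
    {"slide":[0,-0.03,0],"delta_rot":[0,0,0],"fingers":-1},
    {"slide":[0,-0.03,0],"delta_rot":[0,0,0],"fingers":-1}
  ]
}}

```text
time_s: 13.38
tcp_pos: [0.6071, 0.1069, 0.0506]
eef_rot: [180.0, 0.0, -10.0]
contact_force: [1.0, -2.4, -1.0]
gripper_width: 0.0006
gripper_force: 1.0
```

```bash
python3 look.py b3
```

```text
t 13.375 tcp corner [[-0.036  -0.1733]] [ 1.  -2.4 -1. ]
cone [-27.3, -78.3, 102.0, 40.3, 89.5] [[-47.900001525878906, -129.10000610351562], [-7.599999904632568, -129.39999389648438], [-6.699999809265137, -27.399999618530273], [-47.0, -27.100000381469727]]
cone [-41.0, -98.7, 100.7, 221.0, 19.0] [[-124.5, -10.600000381469727], [-52.599998474121094, -219.60000610351562], [42.599998474121094, -186.8000030517578], [-29.299999237060547, 22.100000381469727]]
```

Call:
{"api": "play_rows", "payload": {
  "rows": [
    {"slide":[0,-0.025,0],"delta_rot":[0,0,0],"fingers":-1},
    {"slide":[0,-0.025,0],"delta_rot":[0,0,0],"fingers":-1},
    {"slide":[0,-0.025,0],"delta_rot":[0,0,0],"fingers":-1},
    {"slide":[0,-0.025,0],"delta_rot":[0,0,0],"fingers":-1},
    {"slide":[0,-0.015,0],"delta_rot":[0,0,0],"fingers":-1},
    {"slide":[0,-0.013,0],"delta_rot":[0,0,0],"fingers":-1}
  ]
}}

```text
time_s: 14.22
tcp_pos: [0.6104, 0.1257, 0.0506]
eef_rot: [180.0, 0.0, -10.0]
contact_force: [-0.8, -2.5, -0.3]
gripper_width: 0.0005
gripper_force: 1.1
```

Call:
{"api": "play_rows", "payload": {
  "rows": [
    {"slide":[0,-0.01,0],"delta_rot":[0,0,0],"fingers":-1},
    {"slide":[0,-0.01,0],"delta_rot":[0,0,0],"fingers":-1}
  ]
}}

```text
time_s: 14.48
tcp_pos: [0.6109, 0.1286, 0.0506]
eef_rot: [180.0, 0.0, -10.0]
contact_force: [0.1, -2.3, 0.1]
gripper_width: 0.0006
gripper_force: 1.1
```

```bash
python3 look.py b4
```

```text
t 14.475 tcp corner [[-0.036  -0.1513]] [ 0.1 -2.3  0.1]
cone [-27.5, -56.2, 99.6, 40.8, 89.8] [[-48.099998474121094, -105.9000015258789], [-7.300000190734863, -106.0], [-6.900000095367432, -6.5], [-47.70000076293945, -6.300000190734863]]
cone [-50.3, -78.1, 98.0, 148.3, 3.5] [[-103.80000305175781, -7.099999904632568], [-94.69999694824219, -155.10000610351562], [3.0999999046325684, -149.10000610351562], [-6.0, -1.100000023841858]]
```

Call:
{"api": "play_rows", "payload": {
  "rows": [
    {"slide":[0,-0.01,0],"delta_rot":[0,0,0],"fingers":-1},
    {"slide":[0,-0.01,0],"delta_rot":[0,0,0],"fingers":-1}
  ]
}}

```text
time_s: 14.82
tcp_pos: [0.6114, 0.1315, 0.0506]
eef_rot: [180.0, 0.0, -10.0]
contact_force: [-0.5, -1.8, -0.6]
gripper_width: 0.0006
gripper_force: 1.1
```

Call:
{"api": "play_rows", "payload": {
  "rows": [
    {"slide":[0,-0.008,0],"delta_rot":[0,0,0],"fingers":-1},
    {"slide":[0,-0.008,0],"delta_rot":[0,0,0],"fingers":-1}
  ]
}}

```text
time_s: 15.08
tcp_pos: [0.6119, 0.1339, 0.0506]
eef_rot: [180.0, 0.0, -10.0]
contact_force: [-1.1, -2.1, 0.5]
gripper_width: 0.0007
gripper_force: 1.1
```

Call:
{"api": "play_rows", "payload": {
  "rows": [
    {"slide":[0,-0.008,0],"delta_rot":[0,0,0],"fingers":-1}
  ]
}}

```text
time_s: 15.2
tcp_pos: [0.6121, 0.1351, 0.0506]
eef_rot: [180.0, 0.0, -10.0]
contact_force: [0.0, -1.3, 0.4]
gripper_width: 0.001
gripper_force: 1.1
```

Call:
{"api": "play_rows", "payload": {
  "rows": [
    {"slide":[0,-0.007,0],"delta_rot":[0,0,0],"fingers":-1}
  ]
}}

```text
time_s: 15.32
tcp_pos: [0.6123, 0.1361, 0.0506]
eef_rot: [180.0, 0.0, -10.0]
contact_force: [-0.3, -1.9, 1.1]
gripper_width: 0.0004
gripper_force: 1.1
```

Call:
{"api": "play_rows", "payload": {
  "rows": [
    {"slide":[0,-0.007,0],"delta_rot":[0,0,0],"fingers":-1}
  ]
}}

```text
time_s: 15.45
tcp_pos: [0.6123, 0.1368, 0.0506]
eef_rot: [180.0, 0.0, -10.0]
contact_force: [0.3, -5.8, 0.5]
gripper_width: 0.0003
gripper_force: 3.1
```

Call:
{"api": "play_rows", "payload": {
  "rows": [
    {"slide":[0,-0.007,0],"delta_rot":[0,0,0],"fingers":-1}
  ]
}}

```text
time_s: 15.58
tcp_pos: [0.6123, 0.137, 0.0506]
eef_rot: [179.9, 0.0, -10.0]
contact_force: [0.9, -9.4, 1.3]
gripper_width: 0.0004
gripper_force: 5.0
```

```bash
python3 look.py b5
```

```text
t 15.575 tcp corner [[-0.0361 -0.1428]] [ 0.9 -9.4  1.3]
cone [-26.7, -51.5, 90.0, 40.1, 89.2] [[-47.29999923706055, -96.19999694824219], [-7.199999809265137, -96.80000305175781], [-6.0, -6.800000190734863], [-46.099998474121094, -6.199999809265137]]
cone [-43.9, -71.3, 76.0, 141.9, 10.0] [[-93.5999984741211, -8.0], [-69.0, -147.8000030517578], [5.900000095367432, -134.60000610351562], [-18.700000762939453, 5.199999809265137]]
```

Call:
{"api": "play_rows", "payload": {
  "rows": [
    {"slide":[0,-0.007,0],"delta_rot":[0,0,0],"fingers":-1},
    {"slide":[0,0,0],"delta_rot":[0,0,0],"fingers":-1}
  ]
}}

```text
time_s: 15.92
tcp_pos: [0.6123, 0.137, 0.0506]
eef_rot: [179.8, 0.1, -10.0]
contact_force: [-0.5, -11.1, 2.0]
gripper_width: 0.0004
gripper_force: 5.6
```

Call:
{"api": "play_rows", "payload": {
  "rows": [
    {"slide":[0,0.02,0],"delta_rot":[0,0,0],"fingers":-1},
    {"slide":[0,0.1,0],"delta_rot":[0,0,0],"fingers":-1},
    {"slide":[0,0,-0.3],"delta_rot":[0,0,0],"fingers":-1},
    {"slide":[0,0,-0.4],"delta_rot":[0,0,0],"fingers":-1},
    {"slide":[0,0.4,-0.1],"delta_rot":[0,0,0],"fingers":-1},
    {"slide":[0,0.4,0],"delta_rot":[0,0,0],"fingers":-1},
    {"slide":[0,0.4,0],"delta_rot":[0,0,0],"fingers":-1},
    {"slide":[0,0.4,0],"delta_rot":[0,0,0],"fingers":-1}
  ]
}}

```text
time_s: 16.92
tcp_pos: [0.5675, -0.1167, 0.1711]
eef_rot: [-180.0, -0.1, -10.0]
contact_force: [1.1, -0.4, -0.1]
gripper_width: 0.0003
gripper_force: 0.0
```

Call:
{"api": "play_rows", "payload": {
  "rows": [
    {"slide":[0,0.4,0],"delta_rot":[0,0,0],"fingers":-1},
    {"slide":[0,0.3,0],"delta_rot":[0,0,0],"fingers":-1},
    {"slide":[0,0,0],"delta_rot":[0,0,0],"fingers":-1}
  ]
}}

```text
time_s: 17.3
tcp_pos: [0.5488, -0.2212, 0.1705]
eef_rot: [-180.0, -0.0, -10.2]
contact_force: [-0.6, 0.1, -0.6]
gripper_width: 0.0005
gripper_force: 0.0
```

```bash
python3 look.py b6; python3 - <<'E'
from plant import r
from h import *
s=r.capture("scene");cv2.imwrite("pics/b7.png",np.hstack([cv2.resize(k["image"][y:y+100,x:x+90],None,fx=4.4,fy=4.4,interpolation=2) for k,x,y in((s,330,165),(r.capture("top"),150,140))]))
E
```

```text
t 17.3 tcp corner [[-0.0365 -0.5066]] [-0.6  0.1 -0.6]
cone [-26.9, -51.5, 90.3, 39.6, 89.8] [[-46.79999923706055, -96.5999984741211], [-7.300000190734863, -96.69999694824219], [-6.900000095367432, -6.5], [-46.5, -6.300000190734863]]
cone [-28.7, -55.2, 47.2, 97.4, 0.1] [[-52.400001525878906, -6.599999904632568], [-52.20000076293945, -104.0], [-5.0, -103.9000015258789], [-5.199999809265137, -6.5]]
```

View pics/b7.png

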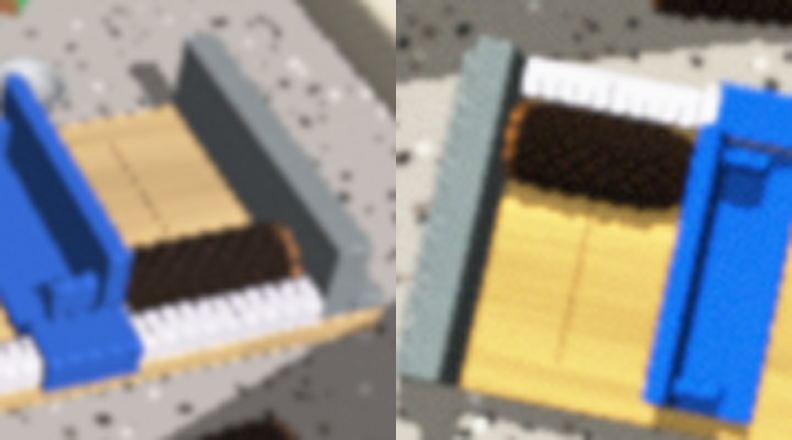

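The crops show the cone's butt against the grey stop at right-crop px (512,140), its side along the fence, and the blue plate touching the tip at px (690,165). The force rose sharply at the fence (about 20 N) and again at the end stop (about 11 N), which confirms the cone is seated on both. The arm is clear, so I'm handing in.

```bash
python3 -c "
from plant import r
print(r.close_job())"
```

```text
the job is handed in; nothing more can be done
None
```

The job is handed in, with no verdict shown: the half cone is pushed flat into the corner against the end stop and along the fence, the blue stop just meets its tip, and forces stayed around 20 N or less at every reading.

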